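# Crack the roller shutter open with its spring-centred toggle

## Task

Crack the workshop's roller shutter open: on the switch box with the ball-ended toggle, push the toggle over towards the conduit end of that box, all the way to its stop, hold it there for about two seconds, then let it spring back to the middle and move clear. Do not push it the other way (that closes the shutter), and leave the flat-paddle toggle on the twin box alone (it starts the dust extractor).

Things in the scene. Friction and masses are not known exactly. Their poses are not given: they have to be found in the camera images.
- ball_toggle (a joint): Angle of the ball-ended toggle, the one to push: 0 upright in the middle, where its spring holds it; positive leans towards its box's conduit end (opens), stop at +0.5 rad; negative the other way (closes), stop at -0.5. Spring 0.5 N m/rad: about 4.5 N at the ball holds it at the stop; let go, it returns to 0 without swinging past. Fully over counts from 0.3 rad.
- ball_tip (a point): Centre of the 24 mm black ball on that lever (7 mm rod), 55 mm above the pivot, 100 mm above the bench when upright; at the stop 26 mm along and 7 mm down. x points to the box's conduit end (the way to push), y along the hinge. Below is the fixed pale grey box, 76 (x) by 60 by 45 mm high, the lever at its middle; at +x a bent steel conduit 32 mm high reaches 81 mm from the lever.
- paddle_toggle (a joint): Angle of the flat-paddle toggle on the twin box, to be left alone: 0 in the middle, stops at +-0.5 rad, same spring.
- paddle_tip (a point): Point inside the paddle to leave alone, 55 mm above its pivot, 100 mm above the bench. The paddle is a black blade 8 mm thick (x), 30 mm wide (y), 40 mm tall, its top 110 mm above the bench; axes as for the ball. Its box and conduit are like the other's; the levers stand 0.2 m or more apart, and which box stands where varies.

How it is judged:
By the outcome, as a careful person would: the job done as asked, in the order asked, and still so for the second after the job is handed in, with the robot touching nothing.
It also fails if it takes over 32 s, if anything falls off the work surface, if the arm or the gripper's body presses on something with over 40 N, if the wrist force passes 120 N, or if a joint passes its speed limit or range.

## Robot

A 6-joint arm with a two-finger parallel gripper is mounted at the origin on a cart in front of the work surface, level with it; the furniture and walls round the work are solid. World frame = base frame: x ahead of the robot, y to its left, z up, the work surface at z = 0. Lengths are in m, angles in rad, forces in N, time in s.
With the tool pointing down it reaches from about 0.25 to 0.775 m from the base axis. Payload 4 kg.
Tool frame: the origin (TCP) lies between the finger pads; the fingertips stand 14 mm ahead of it and the grasp point (between the pads) lies 5 mm behind it; z points along the fingers, y is the line along which they close (so a half turn about z gives the same grasp; the last joint's range is limited). The gripper opens to 85 mm and grips with 20 to 120 N. Pads are 22 mm wide; open, the fingers measure 114 mm over their backs; the gripper's body (76 mm by 85 mm) begins 54 mm behind the grasp point. The pads swing forward as they close: fully open they stand 13 mm farther back than shut.
Start: joints at [1.065, 0.087, 1.371, -0, 1.684, -0.103], TCP at [0.216, 0.506, 0.245] pointing down, gripper open.
Joint ranges: [-3.1, 3.1], [-0.76, 2.03], [0.27, 2.55], [-1.08, 4.22], [0.17, 2.65], [-2.57, 2.57]. Speed limits (rad/s): [2.79, 2.79, 3.14, 3.14, 3.14, 3.14].

## Interface

Orientations are given as a unit quaternion [w, x, y, z].
In Python, from rig import arm, job, read_camera, state gives the robot as it stands (arm), with the cameras as plain functions, the job (job) and the readings as plain functions.
- The arm moves only by the tool advance, called after ">>>" by a JSON object that holds its "api" and its "payload". Schema: {"type":"object","properties":{"increments":{"type":"object","properties":{"plan":{"type":"array","items":{"type":"array","items":{"type":"number"},"minItems":5,"maxItems":5},"minItems":1,"maxItems":5}},"additionalProperties":false,"required":["plan"]},"squeeze":{"type":"number"},"only":{"type":"string"},"quiet":{"type":"boolean"},"lines":{"type":"string"}},"required":["increments"],"additionalProperties":false}. increments is an object whose key "plan" holds a list of rows, 1 to 5 of them, each of 5 numbers: the finger opening in m, then dx, dy, dz in shares of the most that a row can go, 1 being 62.5 mm, then a turn about the tool's z in fractions of the full range, 1 being 2 pi rad; each row shifts and turns the commanded pose from where the row before left it, along the tool's axes as they then stand; what a row does not reach is not made up. A row lasts 1/8 s, in which the tool goes at most 0.0625 m and 0.188 rad, less where a joint would pass 70% of its speed; a pose out of reach is approached as far as the arm can. The fingers move at their own pace and stop on an object; squeeze is the grip in N (left out, the last holds). Time passes only in rows, so rows that do not move let the fingers close. The tool returns the time, the measured TCP pose, the force, the opening and the grip force at its end. only (a regular expression) keeps the lines of the reply that match it, lines (a string "A,B") keeps lines A to B, and quiet returns only ok. Input that does not fit is refused with a message, and nothing moves.
- state(): the state, without advancing time (a new reading comes with each control period).
- read_camera(name): name is "scene" or "top"; returns a dict with "frame" (400x640x3 uint8, red, green, blue), "fx", "fy", "cx", "cy" (pixels), "R" (3x3) and "t" (3): a world point X has camera coordinates R X + t. Camera axes: x right, y down, z forward; pixel columns grow to the right and rows downward; lengths in m; the calibration is good to about 2 mm. A picture is of the moment at which its call begins. There is no depth.
- job.finish_job(): hands the job in; it is judged then, once.
The state is a dict: "time_s": time; "joints": joint angles; "dq": joint speeds; "effort": joint torques, N m; "ee_pos": TCP position; "tool_rot": TCP orientation; "ft_force": force on the tool from outside, world axes, zero at the start; "moment": the same for the moment, N m; "opening": finger opening in m; "grip_force": force on a finger pad.
Only numpy, scipy, OpenCV 4.12 (cv2) and the standard library are available. Lean on these libraries where they do the work, as an engineer would, in place of code of your own. Each camera call takes 0.05 s, during which the arm holds its last target. There are 200 camera calls.

## Working session

There is one attempt and no reset: what is moved stays moved. The work goes in short steps, Python scripts to look and compute and a tool call to move; the robot and the scene stay as the last step left them, time stands still between calls to the robot, and variables do not carry over. Pictures are saved under pics/ and viewed, at most 10 in all, crops included, and the job is handed in when it is done.

```bash
ls; mkdir -p pics; python3 - <<'E'
from rig import arm, job, read_camera, state
import cv2
for n in("scene","top"):
    c=read_camera(n); cv2.imwrite(f"pics/{n}0.png",c["frame"][:,:,::-1]); print(n,c["fx"],c["cx"],c["cy"],c["R"],c["t"])
s=state();print(s["time_s"],s["ee_pos"],s["tool_rot"],s["opening"])
E
```

```text
pics
rig.py
scene 470.2774946754362 323.79394390811393 202.65878997305995 [[ 0.46619076 -0.88468323  0.00132892]
 [-0.45845224 -0.24286917 -0.85488953]
 [ 0.75662918  0.39793235 -0.51880837]] [-0.07830382  0.39789074  0.44085319]
top 457.42516623164653 317.0709031209234 192.71679454696954 [[-0.01230307 -0.9997036  -0.02100835]
 [-0.99438037  0.0144415  -0.10487673]
 [ 0.10514903  0.01959999 -0.99426331]] [0.24056011 0.53166439 0.88309493]
0.1 [0.21540397 0.50559865 0.24424052] [-2.95292596e-04  2.00052070e-01  9.79784742e-01 -9.70298959e-04] 0.08524077683576159
```

View pics/scene0.png

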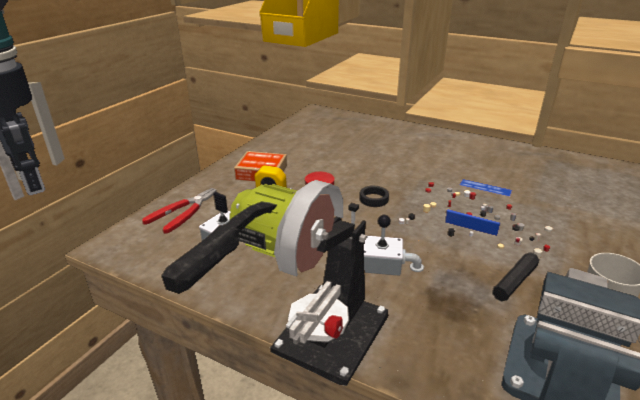

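View pics/top0.png

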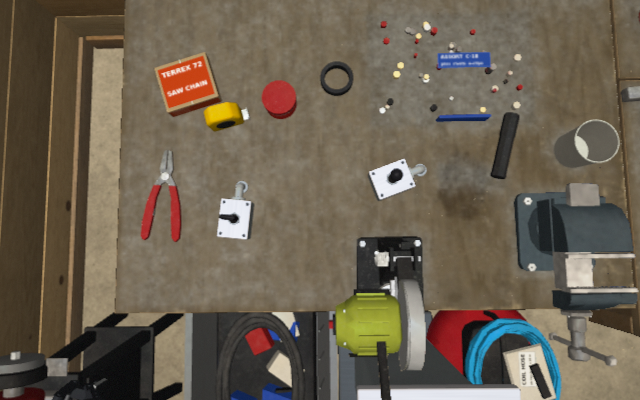

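The scene view shows the ball toggle at about (384,221) with its conduit at (417,263). In the top view the ball is at (396,176), on a box centred near (392,179), with the conduit to the right at (420,169). The paddle is at (232,217) in the top view. A cut-off saw stands on the near side of the ball box.

```bash
cat > h.py <<'E'
import numpy as np, cv2
def ray(c,u,v):
    d=c["R"].T@np.array([(u-c["cx"])/c["fx"],(v-c["cy"])/c["fy"],1]); return -c["R"].T@c["t"],d/np.linalg.norm(d)
def tri(a,b):
    A=np.zeros((3,3));y=np.zeros(3);rs=[a,b]
    for o,d in rs:
        M=np.eye(3)-np.outer(d,d);A+=M;y+=M@o
    p=np.linalg.solve(A,y); return p,[float(np.linalg.norm(np.cross(p-o,d))) for o,d in rs]
def atz(r,z):
    o,d=r; return o+d*(z-o[2])/d[2]
def proj(c,X):
    p=c["R"]@np.array(X)+c["t"]; return c["fx"]*p[0]/p[2]+c["cx"],c["fy"]*p[1]/p[2]+c["cy"]
E
python3 - <<'E'
from rig import arm, job, read_camera, state
from h import *
s=read_camera("scene");t=read_camera("top")
a=cv2.resize(s["frame"][190:290,330:450],None,fx=4,fy=4,interpolation=2)
b=cv2.resize(t["frame"][140:240,350:450],None,fx=4,fy=4,interpolation=2)
cv2.imwrite("pics/crop.png",np.hstack([a,b])[0:400,:,::-1])
print(tri(ray(s,384,221),ray(t,396,176)))
for p in [(368,176),(409,159),(416,184),(376,199)]: print(atz(ray(t,*p),.045))
print("conduit",atz(ray(t,420,169),.03))
print("saw far edge base",[atz(ray(t,*p),0) for p in [(360,238),(422,238)]])
print("saw top disc",tri(ray(s,320,185),ray(t,412,282)), tri(ray(s,352,228),ray(t,405,255)))
print("paddle",tri(ray(s,221,202),ray(t,228,217)))
E
```

```text
(array([0.55662545, 0.08508321, 0.10404088]), [0.0017320200977710507, 0.0017320200977711197])
[0.56493632 0.1324596  0.045     ]
[0.59753877 0.05096592 0.045     ]
[0.54767301 0.03895463 0.045     ]
[0.51926868 0.11792603 0.045     ]
conduit [0.57959256 0.02697388 0.03      ]
saw far edge base [array([0.44396052, 0.14761121, 0.        ]), array([0.44239499, 0.02178136, 0.        ])]
saw top disc (array([0.37292568, 0.1023193 , 0.2654094 ]), [0.010516402050540394, 0.010516402050540429]) (array([0.41500718, 0.08511777, 0.17443618]), [0.0017896406308146858, 0.001789640630814607])
paddle (array([0.4862692 , 0.39666673, 0.09353499]), [0.0016913620703704166, 0.001691362070370448])
```

View pics/crop.png

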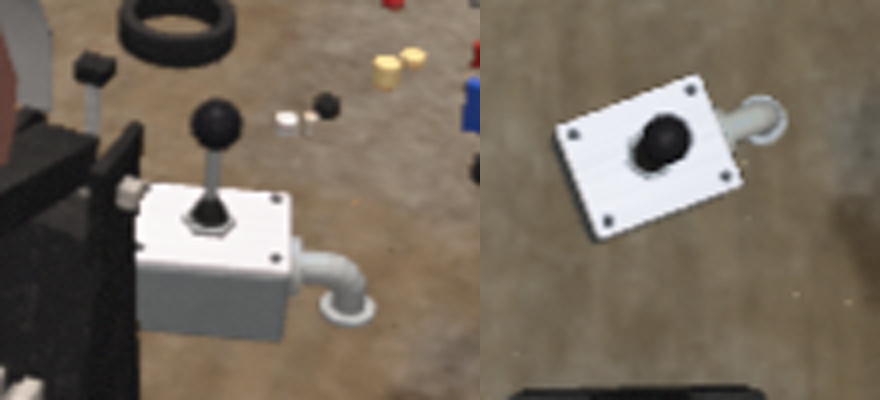

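```bash
cat > w.py <<'E'
from rig import arm, job, read_camera, state
from h import *
def axes():
    w,x,y,z=state()["tool_rot"]
    from scipy.spatial.transform import Rotation as R
    return R.from_quat([x,y,z,w]).as_matrix()
def to(p):
    s=state();print(s["time_s"],s["ee_pos"].round(4) if hasattr(s["ee_pos"],"round") else s["ee_pos"],"tool delta",(axes().T@(np.array(p)-s["ee_pos"])).round(4))
E
python3 - <<'E'
from w import *
s=read_camera("scene");t=read_camera("top")
print(tri(ray(s,384.25,221),ray(t,396.2,174.7)), atz(ray(t,396.2,174.7),.1), atz(ray(s,384.25,221),.1))
c=np.array([atz(ray(t,*p),.045) for p in [(368.8,172),(404.3,158.8),(415.5,186),(380,200)]])
print(c.mean(0), np.linalg.norm(np.diff(c,axis=0),axis=1))
x=c[1]+c[2]-c[0]-c[3]; x/=np.linalg.norm(x); y=c[0]+c[1]-c[2]-c[3]; y/=np.linalg.norm(y);print(x,y)
b=atz(ray(t,396.2,174.7),.1); print("pre",b-.04*x)
to([.50,.42,.30]); to([.56,.16,.30]); print(axes())
print("saw heights", [tri(ray(s,*p),ray(t,*q))[0].round(3) for p,q in [((336,186),(408,278)),((170,285),(385,390))]])
E
```

```text
(array([0.55897302, 0.08490808, 0.10281103]), [0.0012314087778208568, 0.0012314087778209338]) [0.55880007 0.08558986 0.1       ] [0.56393428 0.08534958 0.1       ]
[0.55797157 0.08528051 0.045     ] [0.07488563 0.05795087 0.07496171]
[ 0.34549401 -0.93842096  0.        ] [0.93803641 0.34653671 0.        ]
pre [0.54498031 0.1231267  0.1       ]
0.3 [0.2155 0.5059 0.2449] tool delta [-0.2954  0.0325 -0.0551]
0.3 [0.2155 0.5059 0.2449] tool delta [-0.4525 -0.1832 -0.055 ]
[[-9.19969808e-01  3.91989039e-01 -3.81157703e-04]
 [ 3.91989211e-01  9.19969599e-01 -6.29566281e-04]
 [ 1.03870417e-04 -7.28591678e-04 -9.99999729e-01]]
saw heights [array([0.384, 0.097, 0.258]), array([0.184, 0.158, 0.217])]
```

The manual's scale: shifts go in shares of 62.5 mm and turns go in shares of 2 pi rad. Converting my numbers, -0.059 m is -0.944, -0.011 m is -0.176.

>>> {"api": "advance", "payload": {"increments": {"plan": [[0,-0.944,0.104,-0.176,0],[0,-0.944,0.104,-0.176,0],[0,-0.944,0.104,-0.176,0],[0,-0.944,0.104,-0.176,0],[0,-0.944,0.104,-0.176,0]]}, "squeeze": 20}}

```text
time_s: 0.92
ee_pos: [0.5014, 0.4195, 0.3006]
tool_rot: [-0.0, 0.2, 0.98, 0.0]
ft_force: [1.2, 0.7, 0.1]
opening: 0.0002
grip_force: 0.0
```

>>> {"api": "advance", "payload": {"increments": {"plan": [[0,0,0,0,0.0259],[0,0,0,0,0.0259],[0,0,0,0,0.0259],[0,0,0,0,0.0259],[0,0,0,0,0.0259]]}}}

```text
time_s: 1.55
ee_pos: [0.4998, 0.4202, 0.3001]
tool_rot: [-0.0, 0.574, 0.819, -0.0]
ft_force: [0.3, 0.1, -0.5]
opening: 0.0001
grip_force: 0.0
```

```bash
python3 - <<'E'
from w import *
to([.56,.18,.30]);print(axes(),state()["joints"])
E
```

```text
1.55 [0.4998 0.4202 0.3001] tool delta [-2.464e-01 -2.520e-02  1.000e-04]
[[-3.40581978e-01  9.40214776e-01 -3.03115415e-04]
 [ 9.40214821e-01  3.40581932e-01 -1.95899662e-04]
 [-8.09521227e-05 -3.51713500e-04 -9.99999935e-01]] [6.12325248e-01 3.21294093e-01 9.87381522e-01 1.44083032e-05
 1.83327768e+00 2.64793185e-01]
```

>>> {"api": "advance", "payload": {"increments": {"plan": [[0,-0.8,-0.08,0,0],[0,-0.8,-0.08,0,0],[0,-0.8,-0.08,0,0],[0,-0.8,-0.08,0,0],[0,-0.736,-0.08,0,0]]}}}

```text
time_s: 2.17
ee_pos: [0.5616, 0.179, 0.3002]
tool_rot: [0.0, 0.572, 0.82, 0.0]
ft_force: [0.0, 0.9, -0.2]
opening: 0.0
grip_force: 0.0
```

```bash
python3 - <<'E'
from w import *
s=read_camera("scene");t=read_camera("top")
cv2.imwrite("pics/st.png",np.hstack([cv2.resize(s["frame"],(400,250)),cv2.resize(t["frame"],(400,250))])[:,:,::-1])
to([.5442,.1235,.13]);to([.5442,.1235,.09]);print(axes())
E
```

```text
2.275 [0.5624 0.1764 0.3002] tool delta [-0.0433 -0.035   0.1703]
2.275 [0.5624 0.1764 0.3002] tool delta [-0.0432 -0.035   0.2103]
[[-3.39734443e-01  9.40521368e-01  2.55160601e-04]
 [ 9.40519462e-01  3.39734280e-01 -1.93943871e-03]
 [-1.91077035e-03 -4.18910617e-04 -9.99998087e-01]]
```

View pics/st.png

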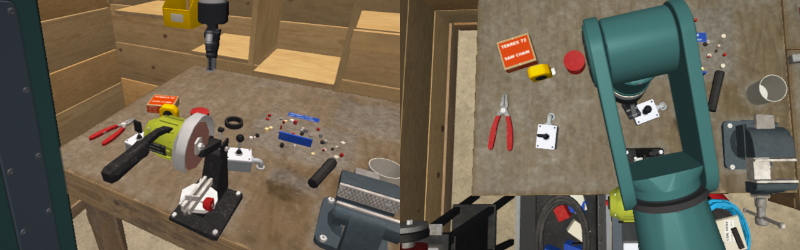

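The scene view shows the arm well above the saw, with the closed gripper over the bench behind the ball box. Both toggles are untouched.

Scaled: 0.04 m is 0.64, 0.035 m is 0.56.

>>> {"api": "advance", "payload": {"increments": {"plan": [[0,-0.32,-0.288,0.56,0],[0,-0.32,-0.272,0.64,0],[0,0,0,0.64,0],[0,0,0,0.48,0],[0,0,0,0,0]]}}}

```text
time_s: 2.9
ee_pos: [0.5402, 0.1315, 0.1521]
tool_rot: [-0.003, 0.572, 0.82, -0.002]
ft_force: [0.5, 0.6, 0.6]
opening: -0.0
grip_force: 0.0
```

```bash
python3 - <<'E'
from w import *
to([.5435,.127,.09])
s=read_camera("scene")
cv2.imwrite("pics/s2.png",cv2.resize(s["frame"][130:290,300:460],None,fx=3,fy=3)[:,:,::-1])
E
```

```text
2.9 [0.5402 0.1315 0.1521] tool delta [-0.0055  0.0019  0.0621]
```

View pics/s2.png

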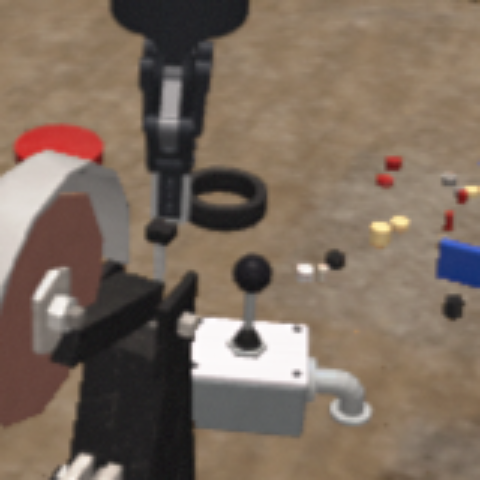

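The closed fingers hang to the left of the ball (ball at about (252,272) in the crop), on the side away from the conduit and clear of everything. Next I lower them.

Scaled: 0.03 m is 0.48, 0.001 m is 0.016.

>>> {"api": "advance", "payload": {"increments": {"plan": [[0,0,0.016,0.48,0],[0,0,0.016,0.48,0],[0,0,0,0,0],[0,0,0,0,0]]}}}

```text
time_s: 3.45
ee_pos: [0.5457, 0.1323, 0.0979]
tool_rot: [0.001, 0.572, 0.82, 0.001]
ft_force: [0.2, -0.6, 0.5]
opening: -0.0001
grip_force: 0.0
```

```bash
python3 - <<'E'
from w import *
to([.5435,.127,.09])
to([.5588,.0853,.09])
s=read_camera("scene")
cv2.imwrite("pics/s3.png",cv2.resize(s["frame"][150:270,320:440],None,fx=4,fy=4)[:,:,::-1])
E
```

```text
3.45 [0.5457 0.1323 0.0979] tool delta [-0.0042 -0.0039  0.0079]
3.45 [0.5457 0.1323 0.0979] tool delta [-0.0486 -0.004   0.0079]
```

View pics/s3.png

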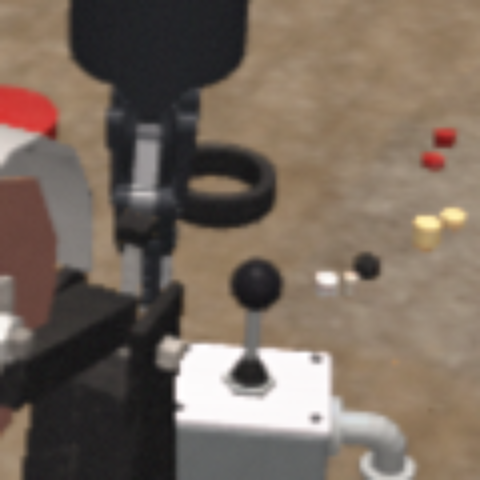

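The fingers are behind the ball (ball at (256,284) in the crop) with a clear gap. Now the advance.

Scaled: -0.01 m is -0.16, -0.008 m is -0.128.

>>> {"api": "advance", "payload": {"increments": {"plan": [[0,0,-0.032,0.128,0],[0,-0.16,-0.032,0,0],[0,-0.16,0,0,0],[0,-0.16,0,0,0],[0,-0.128,0,0,0]]}}}

```text
time_s: 4.12
ee_pos: [0.554, 0.0945, 0.0878]
tool_rot: [-0.0, 0.572, 0.82, 0.001]
ft_force: [-1.7, 3.1, 1.5]
opening: -0.0005
grip_force: 1.3
```

>>> {"api": "advance", "payload": {"increments": {"plan": [[0,-0.064,0,0,0],[0,0,0,0,0]]}}}

```text
time_s: 4.38
ee_pos: [0.5552, 0.0911, 0.0875]
tool_rot: [0.0, 0.572, 0.82, 0.0]
ft_force: [-0.8, 1.9, 1.9]
opening: -0.0001
grip_force: 1.1
```

```bash
python3 - <<'E'
from w import *
to(np.array([.5588,.0853,.09])); f=state()["ft_force"]; print("push",np.dot(f,[.34,-.94,0]))
E
```

```text
4.375 [0.5552 0.0911 0.0875] tool delta [-0.0066  0.0014 -0.0025]
push -2.0586720072980143
```

Scaled: -0.004 m is -0.064, -0.003 m is -0.048.

>>> {"api": "advance", "payload": {"increments": {"plan": [[0,-0.064,0,0,0],[0,-0.048,0,0,0],[0,0,0,0,0]]}}}

```text
time_s: 4.75
ee_pos: [0.5573, 0.0849, 0.0869]
tool_rot: [-0.0, 0.572, 0.82, 0.0]
ft_force: [0.0, 5.0, -0.8]
opening: -0.0004
grip_force: 2.1
```

```bash
python3 - <<'E'
from w import *
to(np.array([.5588,.0853,.09])); f=state()["ft_force"]; print("push",np.dot(f,[.34,-.94,0]))
s=read_camera("scene")
cv2.imwrite("pics/s4.png",cv2.resize(s["frame"][150:270,320:440],None,fx=4,fy=4)[:,:,::-1])
E
```

```text
4.75 [0.5573 0.0849 0.0869] tool delta [-0.0001  0.0015 -0.0031]
push -4.689083521023617
```

View pics/s4.png

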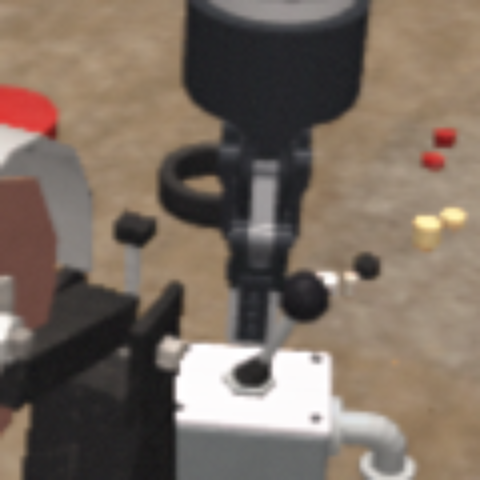

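The ball leans towards the conduit and is now at about (304,297) in the crop, i.e. (396,224) in the scene frame. I'll push the last few mm until the force shows the stop.

Scaled: -0.003 m is -0.048.

>>> {"api": "advance", "payload": {"increments": {"plan": [[0,-0.048,0,0,0],[0,0,0,0,0]]}}}

```text
time_s: 5.05
ee_pos: [0.5578, 0.0831, 0.0866]
tool_rot: [-0.002, 0.572, 0.82, 0.001]
ft_force: [-1.5, 6.6, -1.8]
opening: -0.0
grip_force: 2.9
```

>>> {"api": "advance", "payload": {"increments": {"plan": [[0,-0.032,0,0,0],[0,0,0,0,0]]}}}

```text
time_s: 5.3
ee_pos: [0.558, 0.0816, 0.0865]
tool_rot: [-0.002, 0.572, 0.82, 0.001]
ft_force: [-1.4, 8.1, -1.6]
opening: -0.0
grip_force: 3.3
```

```bash
python3 - <<'E'
from w import *
to(np.array([.5588,.0853,.09])); f=state()["ft_force"]; print("push",np.dot(f,[.34,-.94,0]))
s=read_camera("scene")
b=np.array([.5588,.0853,.1]);d=np.array([.34,-.94,0])
for a in(0,.4,.5): print(a,proj(s,b+d*.055*np.sin(a)-[0,0,.055*(1-np.cos(a))]))
E
```

```text
5.3 [0.558  0.0816 0.0865] tool delta [ 0.0032  0.002  -0.0035]
push -8.083222815308174
0 (np.float64(383.22252389325547), np.float64(222.4002561591484))
0.4 (np.float64(395.0323387372707), np.float64(225.33340254706047))
0.5 (np.float64(397.6989916235866), np.float64(226.6511356288983))
```

Scaled: -0.002 m is -0.032.

>>> {"api": "advance", "payload": {"increments": {"plan": [[0,-0.032,0,0,0],[0,0,0,0,0],[0,0,0,0,0],[0,0,0,0,0],[0,0,0,0,0]]}}}

```text
time_s: 5.98
ee_pos: [0.5582, 0.0807, 0.0865]
tool_rot: [-0.003, 0.571, 0.821, 0.001]
ft_force: [-2.1, 10.1, -0.6]
opening: 0.0002
grip_force: 4.5
```

```bash
python3 - <<'E'
from w import *
s=read_camera("scene")
cv2.imwrite("pics/s5.png",cv2.resize(s["frame"][150:270,320:440],None,fx=4,fy=4)[:,:,::-1])
E
```

>>> {"api": "advance", "payload": {"increments": {"plan": [[0,0,0,0,0],[0,0,0,0,0],[0,0,0,0,0],[0,0,0,0,0],[0,0,0,0,0]]}}}

```text
time_s: 6.65
ee_pos: [0.5582, 0.0807, 0.0865]
tool_rot: [-0.003, 0.571, 0.821, 0.001]
ft_force: [-2.9, 9.1, -0.5]
opening: -0.0003
grip_force: 4.5
```

View pics/s5.png

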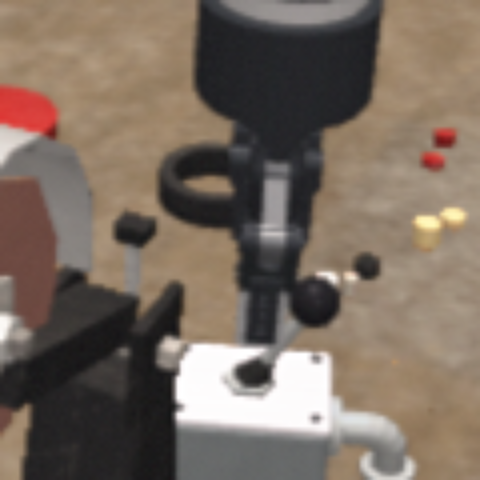

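The ball is at (316,301) in the crop, i.e. (399,225) in the scene frame, which matches the 0.5 rad stop. The push is a steady 9 N or so. After a short further hold I'll back straight off.

Scaled: 0.025 m is 0.4, 0.02 m is 0.32.

>>> {"api": "advance", "payload": {"increments": {"plan": [[0,0,0,0,0],[0,0,0,0,0],[0,0,0,0,0],[0,0.32,0,0,0],[0,0.4,0,0,0]]}}}

```text
time_s: 7.28
ee_pos: [0.5442, 0.1196, 0.0873]
tool_rot: [0.001, 0.572, 0.82, -0.001]
ft_force: [0.3, 0.6, -0.3]
opening: -0.0001
grip_force: 0.0
```

>>> {"api": "advance", "payload": {"increments": {"plan": [[0,0.4,0,0,0],[0,0.16,0,0,0],[0,0,0,0,0],[0,0,0,-0.64,0],[0,0,0,-0.8,0]]}}}

```text
time_s: 7.9
ee_pos: [0.5316, 0.1515, 0.1766]
tool_rot: [-0.001, 0.573, 0.82, -0.002]
ft_force: [0.8, 0.4, 0.8]
opening: -0.0
grip_force: 0.0
```

>>> {"api": "advance", "payload": {"increments": {"plan": [[0,0,0,-0.8,0],[0,0,0,0,0],[0,0,0,0,0]]}}}

```text
time_s: 8.28
ee_pos: [0.5323, 0.152, 0.2269]
tool_rot: [0.0, 0.572, 0.82, -0.0]
ft_force: [-0.2, -0.5, -0.5]
opening: 0.0004
grip_force: 0.0
```

```bash
python3 - <<'E'
from w import *
s=read_camera("scene")
cv2.imwrite("pics/s6.png",s["frame"][130:290,180:460,::-1])
E
```

```text
(no output)
```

View pics/s6.png

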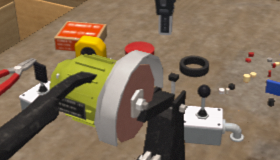

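The ball is upright again at (204,91) in the crop, i.e. (384,221) in the scene frame. The paddle is unmoved and the gripper is clear.

```bash
python3 -c "
from rig import arm, job, read_camera, state
print(job.finish_job())"
```

```text
the job is handed in; nothing more can be done
None
```

I pushed the ball toggle to its conduit-end stop and held it there for about two seconds; it sprang back upright, the arm moved clear without touching the paddle, and I handed the job in just after 8 s.

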